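# Gauge a slip tenon and try it in the old beam's mortise

### The job

Check the height of the new oak slip tenon on the granite plate by pressing the gauge's button gently down until the foot rests on the tenon, then let the foot rise and draw the tenon out from under it. Lower the tenon upright, without forcing it, into the long mortise in the top of the old painted beam. Finish still holding it there in the gripper so that it can be marked, half in with its pencil line level with the beam's top (the mortise goes right through: let go and it drops), and leave the other things where they are.

Things in the scene. Friction and masses are not known exactly. Their poses are not given: they have to be found in the camera images.
- tenon_mid (a point): Middle of the slip tenon: a loose plain oak board (0.33 kg) on edge on the granite plate, 28 (x, grip across this) x 170 (y) x 100 (z, upright) mm, lower edges bevelled 3 mm in over 8 mm, thin pencil line round it at half height. Its -y end is under the gauge's foot, the rest is free from above; slide it some 50 mm along its own +y before raising it past the foot.
- tenon: The same slip tenon; origin at the centre of its underside, same axes.
- gauge: Bench height gauge (fixed): dark granite plate 150 (x) x 300 (y) x 30 mm, origin at the centre of its underside on the bench, z up. A steel column at y = -120 mm, 221 mm high above the bench, carries the sprung slide, whose level arm runs along +y to the foot at x = 0, y = -30 mm. The tenon stands under the foot, its length roughly along y.
- gauge_foot (a point): The gauge's flat steel foot, 16 mm across, at the end of the slide's arm; origin at the centre of its underside. At rest 25 mm above the tenon's top.
- gauge_button (a point): Centre of the top of the gauge's black press button, 28 mm across, straight above the foot, 62 mm over its underside. Pressed with 3 to 4 N the slide goes down 25 mm until the foot rests on the tenon; then the button yields on its own spring for 10 mm more, from 5 N to 14 N: press some 5 mm beyond touching. Let go, it all springs back up.
- gauge_slide (a joint): The gauge's reading: height of the foot's underside above the granite plate in m, 0.125 at rest at the top, about 0.100 with the foot on the tenon.
- beam: The old painted beam (fixed), 120 (x) x 460 (y) x 90 mm, on two bearers, its worn red-brown top 120 mm above the bench. Origin on the bench below its middle, y along the beam, z up. Two mortises go right through from the top: the long one, and a short one 70 x 32 mm at y = +70 mm, not used.
- slot_mouth (a point): Centre of the mouth of the long mortise, in the beam's top face, 90 mm from the beam's middle towards its -y end. The mortise is 32 (x) x 174 (y) mm, 2 mm clear of the tenon on every side, with plumb walls 90 mm deep and open below. Axes as the beam's: y along the mortise.
- jar: Empty glass jar 72 mm across, 95 mm high, standing on the beam's top towards its +y end. Leave alone. Origin at its underside.
- setting_block: Steel setting block 16 x 30 x 40 mm high standing on the granite plate beside the tenon. Leave alone. Origin at its underside.
- brush: Paint brush about 220 mm long lying on the bench. Leave alone.
- chisel: Chisel about 240 mm long with a pale wooden handle lying on the bench. Leave alone.
- tin: Tin 74 mm across, 90 mm high, standing on the bench. Leave alone.
- mallet: Wooden mallet, head 70 x 120 x 58 mm, about 270 mm long, lying on the bench. Leave alone.
- square: Try square with a 100 mm dark wooden stock and a 140 mm steel blade, lying on the bench. Leave alone.
Things that resemble listed ones, but are neither listed nor needed, are in the scene too. Leave any orange or purple look-alike of the tenon alone.

How it is judged (in metres and radians):
On the way, in this order (a step that is already met when the one before it is completed fails the run):
1. the gauge's foot rests on top of the standing tenon and reads its height (value of joint gauge_slide between 0.0975 and 0.1025 m and contact force between gauge_slide and tenon above 0.4 N and angle between tenon_mid's own z axis and vertical below 0.05 rad), for 0.2 s.
2. the foot has risen again and the tenon is lifted off the plate (value of joint gauge_slide above 0.117 m and z of tenon in the frame of gauge above 0.06 m and contact force between the fingers and tenon above 2 N), for 0.1 s.
At the end, for the whole second after the job is handed in: The gripper still holds the tenon still and upright (within 4 degrees) inside the long mortise, its half-height line within 8 mm of the beam's top face, centred within 5 mm and in line with the mortise, hanging in the grip and not jammed (under 10 N against the beam); the gauge's foot is back up (z of tenon_mid in the frame of slot_mouth between -0.008 and 0.008 m and horizontal distance between tenon_mid and slot_mouth below 0.005 m and angle between the y axis of tenon_mid and the y axis of slot_mouth, either way round below 0.06 rad and angle between tenon_mid's own z axis and vertical below 0.07 rad and contact force between the fingers and tenon above 2 N and contact force between tenon and beam below 10 N and linear speed of tenon below 0.02 m/s and value of joint gauge_slide above 0.117 m); the arm keeps its last pose, push and grip.
It fails at once if the foot was rammed onto the tenon (over 30 N) (contact force between gauge_slide and tenon above 30 N).
It fails at once if the tenon was forced against the old beam (over 40 N) (contact force between tenon and beam above 40 N).
It fails at once if the tenon was tipped over (angle between tenon_mid's own z axis and vertical above 0.5 rad).
It fails at once if another thing was pushed away or knocked over (distance of any of jar, setting_block, brush, chisel, tin, mallet, square from where it was at the start of the episode above 0.03 m or angle between any of jar, setting_block, tin's own z axis and vertical above 0.5 rad).
It also fails if it takes over 54 s, if anything falls off the work surface, if the arm or the gripper's body presses on something with over 40 N, if the wrist force passes 120 N, or if a joint passes its speed limit or range.

### The arm

A 6-joint arm with a two-finger parallel gripper is mounted at the origin on the work surface. World frame = base frame: x ahead of the robot, y to its left, z up, the work surface at z = 0. Lengths are in mm, angles in rad, forces in N, time in s.
With the tool pointing down it reaches from about 350 to 875 mm from the base axis. Payload 15.5 kg.
Tool frame: the origin (TCP) lies at the very end of the fingers, on their centre line; the grasp point (between the pads) lies ctrl.grasp_offset behind it (ctrl.grasp_offset is the distance from the TCP to the grasp point, in mm); z points along the fingers, y is the line along which they close (so a half turn about z gives the same grasp; the last joint's range is limited). The gripper opens to 85 mm and grips with 20 to 120 N. Pads are 22 mm wide; open, the fingers measure 114 mm over their backs; the gripper's body (76 mm by 85 mm) begins 54 mm behind the grasp point. The pads swing forward as they close: fully open they stand 13 mm farther back than shut.
Start: joints at [1.185, 0.494, 1.345, -0, 1.302, -0.096], TCP at [178.596, 598.941, 231.277] pointing down, gripper open.
Joint ranges: [-2.91, 2.91], [-0.82, 2.16], [0.22, 2.67], [-1.22, 4.37], [0.12, 2.79], [-3.08, 3.08]. Speed limits (rad/s): [1.89, 1.89, 2.57, 3.01, 3.01, 3.01].

### API

Orientations are given as a rotation vector (axis times angle).
In Python, from station import ctrl, optics gives the robot as it stands.
- The arm moves only by the tool move_arm, never from a script. Its argument "increments" is a list that holds one entry, the list of rows, each a list of 6 numbers: the shift along the world's x, y, z each as a share of 2 cm, from -1 to 1, then the turn, a rotation vector about the world's x, y, z each as a share of 0.1 rad, from -1 to 1. A call has 1 to 5 rows; each row shifts and turns the commanded pose from where the row before left it; what a row does not reach is not made up. A row lasts 1/12 s, in which the tool goes at most 41.7 mm and 7.16 degrees, less where a joint would pass 70% of its speed; a pose out of reach is approached as far as the arm can. A call with a number of a shift or a turn outside -1 to 1 is refused whole. A call with a gripper value outside its range is refused whole. "gripper" is the gripper's target within -1 to 1 (shut at 1, half-way at 0, fully open at -1), set as the call begins (left out, the last holds). The fingers move at their own pace and stop on an object; the grip force is fixed at half the most. Time passes only in rows, so rows that do not move let the fingers close. It gives the time, the measured TCP pose, the force, the opening and the grip force at its end, in the units of the state.
- ctrl.observe(): the state, without advancing time (a new reading comes with each control period).
- optics.read_camera(name): name is "side" or "top"; returns (picture, depth): 384x512x3 uint8, blue, green, red; 384x512 float32, mm along the optical axis (not along the pixel's ray), 0 where there is no reading.
- optics.camera_params(name): a dict with "fx", "fy", "cx", "cy" (pixels), "R" (3x3) and "t" (3): a world point X has camera coordinates R X + t. Camera axes: x right, y down, z forward; pixel columns grow to the right and rows downward; lengths in mm; the calibration is good to about 2 mm. A picture is of the moment at which its call begins. camera_params takes no time and is no camera call.
- ctrl.job_done(): hands the job in; it is judged then, once.
The state is a dict: "clock": time; "qpos": joint angles; "qd": joint speeds; "tau": joint torques, N m; "tool_pos": TCP position; "eef_rot": TCP orientation; "force": force on the tool from outside, world axes, zero at the start; "moment": the same for the moment, N m; "finger_gap": finger opening in mm; "gripper_force": force on a finger pad.
Only numpy, scipy, OpenCV 4.12 (cv2) and the standard library are available. Lean on these libraries where they do the work, as an engineer would, in place of code of your own. Each camera call takes 0.05 s, during which the arm holds its last target. There are 200 camera calls.

## Working session

There is one attempt and no reset: what is moved stays moved. The work goes in short steps, Python scripts to look and compute and a tool call to move; the robot and the scene stay as the last step left them, time stands still between calls to the robot, and variables do not carry over. Pictures are saved under pics/ and viewed, at most 10 in all, crops included, and the job is handed in when it is done.

Besides the shell and the picture viewer there is one more tool, called after "Call:" in YAML: its name, and indented under it one key for each argument. move_arm: Moves the arm, as the interface text tells. Shift numbers are shares of 2 cm and turn numbers shares of 0.1 rad, none past 1 either way. Its arguments: {"type":"object","properties":{"increments":{"type":"array","items":{"type":"array","items":{"type":"array","items":{"type":"number"}}}},"gripper":{"type":"number"}},"required":["increments"]}

```bash
ls; mkdir -p pics; cat > h.py <<'E'
import numpy as np, cv2
from station import ctrl, optics
def cam(n):
    im,d=optics.read_camera(n); return im,d,optics.camera_params(n)
def pts(d,p):
    v,u=np.mgrid[0:d.shape[0],0:d.shape[1]]
    c=np.stack([(u-p['cx'])/p['fx']*d,(v-p['cy'])/p['fy']*d,d],-1)
    return (c-np.array(p['t']))@np.array(p['R'])   # R^T(c-t)
def proj(X,p):
    c=np.array(p['R'])@np.array(X,float)+np.array(p['t']); return c[0]/c[2]*p['fx']+p['cx'],c[1]/c[2]*p['fy']+p['cy']
def ray(u,v,z,p):
    R=np.array(p['R']);t=np.array(p['t']);o=-R.T@t
    d=R.T@np.array([(u-p['cx'])/p['fx'],(v-p['cy'])/p['fy'],1]); return o+d*(z-o[2])/d[2]
E
python3 - <<'E'
from h import *
for n in('top','side'):
    im,d,p=cam(n); np.savez(f'{n}0.npz',im=im,d=d); cv2.imwrite(f'pics/{n}0.png',cv2.resize(im,(800,600))); print(n,p)
s=ctrl.observe();print(s,ctrl.grasp_offset)
E
```

```text
pics
top {'fx': 427.81340107822, 'fy': 427.81340107822, 'cx': 256.6138713643634, 'cy': 196.40007709082894, 'R': array([[ 0.00882823, -0.99987244,  0.01331067],
       [-0.99727532, -0.00977868, -0.07311855],
       [ 0.07323939, -0.0126289 , -0.99723443]]), 't': array([ -17.91202872,  533.67848722, 1429.90561881])}
side {'fx': 461.78810600379506, 'fy': 461.78810600379506, 'cx': 256.99495091494754, 'cy': 189.62930323016164, 'R': array([[ 0.93802525, -0.34621454, -0.01562446],
       [-0.20641129, -0.52189389, -0.82766004],
       [ 0.27839363,  0.77959108, -0.56101224]]), 't': array([-506.60181903,  199.06953147, 1622.64256132])}
{'clock': 0.1, 'qpos': array([ 1.18551894e+00,  4.94135167e-01,  1.34610771e+00, -3.11382810e-05,
        1.30252087e+00, -9.55004125e-02]), 'qd': array([ 0.00032363, -0.00020613, -0.00230574,  0.00195759, -0.00065723,
       -0.00280671]), 'tau': array([ 3.24604829e-03, -8.83598399e+01, -3.84563577e+01, -2.59371800e-04,
        5.14820422e-03,  1.53170123e-05]), 'tool_pos': array([178.45989541, 598.61093593, 230.73805446]), 'eef_rot': array([-4.53540718e-01, -3.10842941e+00,  1.79773052e-03]), 'force': array([-0.7455896 ,  0.16796515,  0.03054978]), 'moment': array([-0.07470105,  0.00188453,  0.06715831]), 'gripper_force': 0.0, 'finger_gap': 85.4241596665492} 18.700000000000003
```

View pics/top0.png

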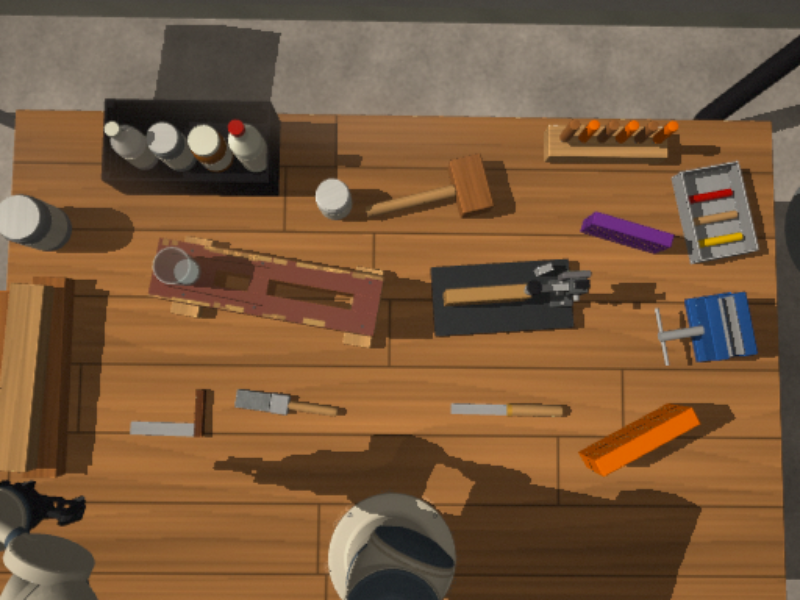

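View pics/side0.png

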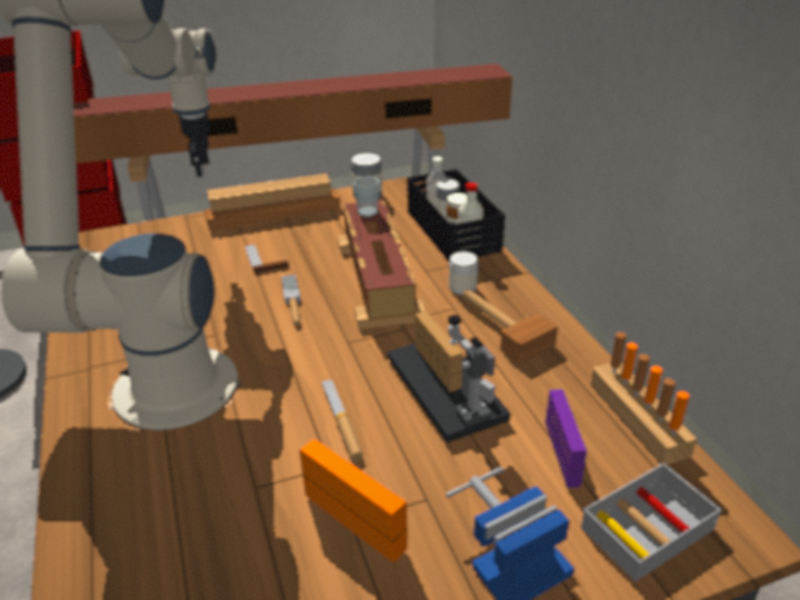

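The top view shows the tenon on the dark plate at about (445–530, 285–305) in the 800-px picture, with the button near (535, 287). The beam's long mortise is at about (268–352, 278–307). The jar is at (170, 265). Next I'll measure these.

```bash
cat > m.py <<'E'
from h import *
z=np.load('top0.npz');im,d=z['im'],z['d'];p=optics.camera_params('top');P=pts(d,p);Z=P[...,2]
s=512/800
def box(m,x0,y0,x1,y1):
    o=np.zeros_like(m);sl=np.s_[int(y0*s):int(y1*s),int(x0*s):int(x1*s)];o[sl]=m[sl];return o
def rect(m,name,z):
    v,u=np.nonzero(m); X=np.array([ray(a,b,z,p)[:2] for a,b in zip(u,v)],np.float32)
    r=cv2.minAreaRect(X);print(name,len(u),'z',np.median(Z[m]).round(1),r,'mean',X.mean(0)); return r
hsv=cv2.cvtColor(im,cv2.COLOR_BGR2HSV)
if __name__=='__main__':
    t=box((Z>118)&(Z<142)&(hsv[...,1]>90),436,270,530,320);rect(t,'tenon',130)
    pl=box((Z<40)&(Z>20)&(hsv[...,2]<75),425,250,585,340);rect(pl,'plate',30)
    b=box((Z>110)&(Z<130),140,230,390,355);
    bm=cv2.morphologyEx(b.astype(np.uint8),cv2.MORPH_CLOSE,np.ones((3,3)));rect(b,'beam',120)
    h=box((Z<112)|(d==0),262,272,356,314)
    n,l,st,_=cv2.connectedComponentsWithStats(h.astype(np.uint8))
    for i in range(1,n):
        if st[i,4]>40: rect(l==i,f'hole{st[i]}',120)
    c=box(Z>165,515,250,600,315);v,u=np.nonzero(c);
    big=np.hstack([cv2.resize(im[155:225,90:250],(800,350),interpolation=2),]);
    big2=cv2.resize(im[155:225,270:390],(800,466),interpolation=2)
    cv2.imwrite('pics/b1.png',big);cv2.imwrite('pics/g1.png',big2)
    for (a,b_) in [(335,183),(340,183),(345,183),(342,180),(347,172),(352,172),(360,183),(370,183)]: print((a,b_),P[b_,a].round(1),im[b_,a])
E
python3 m.py
```

```text
tenon 463 z 129.5 ((555.2694091796875, -183.57611083984375), (28.615388870239258, 165.79627990722656), 4.540581226348877) mean [ 555.0595  -181.44534]
plate 2830 z 29.7 ((557.121337890625, -230.79364013671875), (149.19969177246094, 302.3253173828125), 4.254513263702393) mean [ 551.68243 -219.68163]
beam 4367 z 121.0 ((565.8388061523438, 262.1354675292969), (461.3202819824219, 121.36028289794922), 80.48419189453125) mean [562.6338  249.55627]
hole[171 179  55  19 543] 543 z 1.8 ((550.6001586914062, 173.1123046875), (172.4947509765625, 31.41459083557129), 80.35873413085938) mean [550.62366 172.99243]
(335, 183) [ 570.6 -258.1  127.8] [ 71 128 174]
(340, 183) [ 561.1 -255.1  218. ] [31 30 31]
(345, 183) [ 561.1 -269.4  219.6] [25 26 24]
(342, 180) [ 570.5 -261.8  214.3] [29 29 32]
(347, 172) [ 613.3 -308.7   72.5] [142 149 154]
(352, 172) [ 613.  -324.4   75.9] [135 141 146]
(360, 183) [ 564.7 -321.2  189.9] [144 150 155]
(370, 183) [ 561.8 -343.   219.7] [31 30 32]
```

View pics/g1.png

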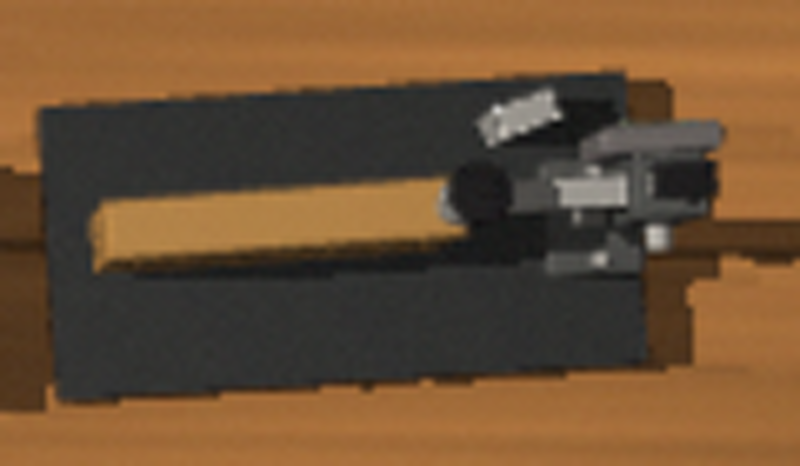

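View pics/b1.png

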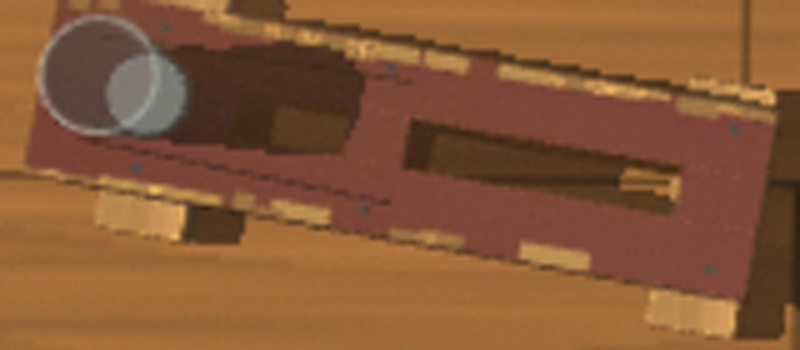

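Measured so far:
- **Foot and button:** about (559, −260.5).
- **Tenon:** centre about (555.3, −184.5), yaw +4.4°.
- **Mortise:** about (550.8, 173.2), yaw −9.65°.

Now I'll swing over to the button with the fingers shut.

Call:
move_arm:
  increments:
    - [[0.423,-0.955,0.05,0,0,-0.268],[0.423,-0.955,0.05,0,0,-0.268],[0.423,-0.955,0.05,0,0,-0.268],[0.423,-0.955,0.05,0,0,-0.268],[0.423,-0.955,0.05,0,0,-0.268]]
  gripper: 1

```text
clock: 0.52
tool_pos: [221.0, 502.3, 236.0]
eef_rot: [-0.662, -3.071, 0.001]
force: [0.3, 0.1, -0.2]
finger_gap: 25.5
gripper_force: 0.0
```

Call:
move_arm:
  increments:
    - [[0.423,-0.955,0.05,0,0,-0.268],[0.423,-0.955,0.05,0,0,-0.268],[0.423,-0.955,0.05,0,0,-0.268],[0.423,-0.955,0.05,0,0,-0.268],[0.423,-0.955,0.05,0,0,-0.268]]

```text
clock: 0.93
tool_pos: [263.3, 406.9, 241.1]
eef_rot: [-0.867, -3.019, 0.001]
force: [0.9, 0.1, 0.2]
finger_gap: -0.1
gripper_force: 0.0
```

Call:
move_arm:
  increments:
    - [[0.423,-0.955,0.05,0,0,-0.268],[0.423,-0.955,0.05,0,0,-0.268],[0.423,-0.955,0.05,0,0,-0.268],[0.423,-0.955,0.05,0,0,-0.268],[0.423,-0.955,0.05,0,0,-0.268]]

```text
clock: 1.35
tool_pos: [305.6, 311.4, 246.2]
eef_rot: [-1.067, -2.955, 0.0]
force: [0.5, 0.9, -0.2]
finger_gap: -0.1
gripper_force: 0.0
```

Call:
move_arm:
  increments:
    - [[0.423,-0.955,0,0,0,-0.268],[0.423,-0.955,0,0,0,-0.268],[0.423,-0.955,0,0,0,-0.268],[0.423,-0.955,0,0,0,-0.268],[0.423,-0.955,0,0,0,-0.268]]

```text
clock: 1.77
tool_pos: [347.9, 215.9, 246.2]
eef_rot: [-1.262, -2.877, 0.0]
force: [-0.1, -0.3, 0.3]
finger_gap: 0.5
gripper_force: 0.0
```

Tracking is exact.

Call:
move_arm:
  increments:
    - [[0.423,-0.955,0,0,0,-0.268],[0.423,-0.955,0,0,0,-0.268],[0.423,-0.955,0,0,0,-0.268],[0.423,-0.955,0,0,0,-0.268],[0.423,-0.955,0,0,0,-0.268]]

```text
clock: 2.18
tool_pos: [390.2, 120.4, 246.2]
eef_rot: [-1.452, -2.786, 0.0]
force: [0.7, 0.5, -0.7]
finger_gap: -0.0
gripper_force: 0.0
```

Call:
move_arm:
  increments:
    - [[0.423,-0.955,0,0,0,-0.268],[0.423,-0.955,0,0,0,-0.268],[0.423,-0.955,0,0,0,-0.268],[0.423,-0.955,0,0,0,-0.268],[0.423,-0.955,0,0,0,-0.268]]

```text
clock: 2.6
tool_pos: [432.5, 24.9, 246.2]
eef_rot: [-1.636, -2.682, 0.0]
force: [-0.3, 0.0, -0.3]
finger_gap: 0.2
gripper_force: 0.0
```

Call:
move_arm:
  increments:
    - [[0.423,-0.955,0,0,0,-0.268],[0.423,-0.955,0,0,0,-0.268],[0.423,-0.955,0,0,0,-0.268],[0.423,-0.955,0,0,0,-0.268],[0.423,-0.955,0,0,0,-0.268]]

```text
clock: 3.02
tool_pos: [474.8, -70.5, 246.1]
eef_rot: [-1.811, -2.566, 0.0]
force: [-0.2, -0.6, 0.8]
finger_gap: 0.1
gripper_force: 0.0
```

Call:
move_arm:
  increments:
    - [[0.423,-0.955,0,0,0,-0.268],[0.423,-0.955,0,0,0,-0.268],[0.423,-0.955,0,0,0,-0.268],[0.423,-0.955,0,0,0,-0.268],[0.423,-0.955,0,0,0,-0.268]]

```text
clock: 3.43
tool_pos: [517.1, -166.0, 246.0]
eef_rot: [-1.979, -2.439, 0.0]
force: [0.4, 0.0, -0.5]
finger_gap: -0.1
gripper_force: 0.0
```

Call:
move_arm:
  increments:
    - [[0.423,-0.94,0,0,0,-0.268],[0.423,-0.94,0,0,0,-0.268],[0.4,-0.94,0,0,0,-0.268],[0.4,-0.94,0,0,0,-0.268],[0.38,-0.94,0,0,0,-0.268]]

```text
clock: 3.85
tool_pos: [557.7, -259.9, 245.9]
eef_rot: [-2.138, -2.301, 0.0]
force: [-0.3, 0.6, 0.2]
finger_gap: 0.1
gripper_force: 0.0
```

Call:
move_arm:
  increments:
    - [[0.05,-0.03,-0.6,0,0,0],[0,0,-0.6,0,0,0],[0,0,-0.35,0,0,0],[0,0,-0.25,0,0,0],[0,0,-0.2,0,0,0]]

```text
clock: 4.27
tool_pos: [558.3, -259.6, 206.0]
eef_rot: [-2.136, -2.303, 0.001]
force: [-1.8, -1.0, 3.2]
finger_gap: 0.0
gripper_force: 1.7
```

Call:
move_arm:
  increments:
    - [[0,0,-0.2,0,0,0],[0,0,-0.2,0,0,0],[0,0,-0.1,0,0,0],[0,0,-0.1,0,0,0],[0,0,0,0,0,0]]

```text
clock: 4.68
tool_pos: [558.4, -259.5, 194.1]
eef_rot: [-2.136, -2.303, 0.0]
force: [-3.8, -1.1, 4.0]
finger_gap: 0.2
gripper_force: 2.0
```

Call:
move_arm:
  increments:
    - [[0,0,-0.1,0,0,0],[0,0,-0.1,0,0,0],[0,0,-0.1,0,0,0],[0,0,-0.05,0,0,0],[0,0,0,0,0,0]]

```text
clock: 5.1
tool_pos: [558.7, -259.6, 187.4]
eef_rot: [2.136, 2.303, 0.0]
force: [-3.6, 0.8, 9.8]
finger_gap: -0.5
gripper_force: 4.5
```

Call:
move_arm:
  increments:
    - [[0,0,0,0,0,0],[0,0,0,0,0,0],[0,0,0,0,0,0],[0,0,0,0,0,0],[0,0,0,0,0,0]]

```text
clock: 5.52
tool_pos: [558.6, -259.6, 187.6]
eef_rot: [2.136, 2.303, 0.0]
force: [-3.6, 0.4, 9.1]
finger_gap: 0.3
gripper_force: 4.4
```

Call:
move_arm:
  increments:
    - [[0,0,0.25,0,0,0],[0,0,0.4,0,0,0],[0,0,0.7,0,0,0],[0,0,0.9,0,0,0],[0,0,0.75,0,0,0]]

```text
clock: 5.93
tool_pos: [558.7, -259.6, 248.4]
eef_rot: [2.136, 2.303, 0.001]
force: [0.6, -0.5, 1.2]
finger_gap: -0.3
gripper_force: 0.0
```

Call:
move_arm:
  increments:
    - [[-0.03,0.75,0,0,0,0],[-0.03,0.75,0,0,0,0],[-0.03,0.75,0,0,0,0],[-0.03,0.75,0,0,0,0],[-0.03,0.75,0,0,0,0]]
  gripper: -1

```text
clock: 6.35
tool_pos: [555.0, -182.5, 246.6]
eef_rot: [-2.135, -2.303, 0.0]
force: [0.6, -0.1, -0.5]
finger_gap: 60.7
gripper_force: 0.0
```

```bash
python3 - <<'E'
from h import *
im,d,p=cam('side');np.savez('side1.npz',im=im,d=d)
c=im[180:310,200:370];cv2.imwrite('pics/s1.png',cv2.resize(c,(785,600),interpolation=2))
im,d,p=cam('top');cv2.imwrite('pics/t1.png',cv2.resize(im[140:240,250:400],(800,533),interpolation=2))
E
```

```text
(no output)
```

View pics/s1.png

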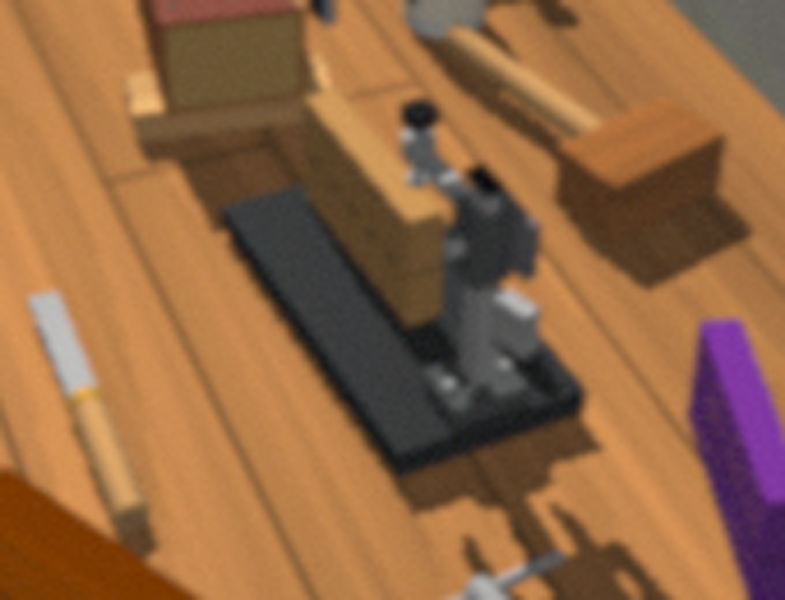

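The foot is back up (button at crop (420, 112)), the tenon stands clear, and the path down is free. Descending to straddle it and grip.

Call:
move_arm:
  increments:
    - [[0,-0.1,-0.9,0,0,0],[0,0,-0.9,0,0,0],[0,0,-0.9,0,0,0],[0,0,-0.9,0,0,0],[0,0,-0.9,0,0,0]]

```text
clock: 6.87
tool_pos: [555.5, -186.4, 156.3]
eef_rot: [-2.136, -2.303, 0.0]
force: [-0.1, -0.5, -0.0]
finger_gap: 85.5
gripper_force: 0.0
```

Call:
move_arm:
  increments:
    - [[0,0,-0.9,0,0,0],[0,0,-0.9,0,0,0],[0,0,-0.8,0,0,0],[0,0,-0.5,0,0,0],[0,0,0,0,0,0]]

```text
clock: 7.28
tool_pos: [554.5, -186.1, 93.2]
eef_rot: [-2.134, -2.301, 0.002]
force: [-0.4, 0.1, 0.6]
finger_gap: 85.8
gripper_force: 0.0
```

Call:
move_arm:
  increments:
    - [[0,0,0,0,0,0],[0,0,0,0,0,0],[0,0,0,0,0,0],[0,0,0,0,0,0],[0,0,0,0,0,0]]
  gripper: 1

```text
clock: 7.7
tool_pos: [556.1, -186.9, 96.1]
eef_rot: [2.136, 2.302, 0.001]
force: [3.8, 2.1, 6.8]
finger_gap: 27.4
gripper_force: 58.8
```

Call:
move_arm:
  increments:
    - [[0,0,0,0,0,0],[0,0,0,0,0,0],[0,0,0,0,0,0],[0,0,0,0,0,0],[0,0,0,0,0,0]]

```text
clock: 8.12
tool_pos: [556.1, -186.9, 96.1]
eef_rot: [2.135, 2.302, 0.001]
force: [0.6, 1.3, 6.7]
finger_gap: 27.2
gripper_force: 59.7
```

Call:
move_arm:
  increments:
    - [[0,0,0.15,0,0,0],[-0.05,0.75,0,0,0,0],[-0.06,0.75,0,0,0,0],[-0.06,0.75,0,0,0,0],[-0.06,0.75,0,0,0,0]]

```text
clock: 8.53
tool_pos: [550.4, -124.8, 98.2]
eef_rot: [-2.136, -2.303, 0.0]
force: [0.1, 0.3, -2.3]
finger_gap: 27.7
gripper_force: 59.2
```

Call:
move_arm:
  increments:
    - [[0,0.1,0.6,0,0,0],[0,0,0.9,0,0,0],[0,0,1,0,0,0],[0,0,1,0,0,0],[0,0,1,0,0,0]]

```text
clock: 8.95
tool_pos: [550.5, -123.1, 189.0]
eef_rot: [-2.135, -2.304, 0.0]
force: [-0.0, 0.2, -1.6]
finger_gap: 27.5
gripper_force: 59.6
```

Call:
move_arm:
  increments:
    - [[0,0,1,0,0,0],[0,0,0.6,0,0,0],[0,0,0,0,0,0],[0,0,0,0,0,0],[0,0,0,0,0,0]]

```text
clock: 9.37
tool_pos: [550.3, -123.8, 219.2]
eef_rot: [-2.135, -2.303, 0.001]
force: [0.5, -0.2, -3.3]
finger_gap: 27.8
gripper_force: 59.8
```

Call:
move_arm:
  increments:
    - [[0,0.95,0,0,0,-0.1625],[0,0.98,0,0,0,-0.1625],[0,0.98,0,0,0,-0.1625],[0,0.98,0,0,0,-0.1625],[0,0.98,0,0,0,-0.1625]]

```text
clock: 9.78
tool_pos: [550.1, -26.1, 218.9]
eef_rot: [-2.228, -2.212, 0.002]
force: [0.3, 0.8, -2.3]
finger_gap: 26.9
gripper_force: 59.7
```

Call:
move_arm:
  increments:
    - [[0,0.98,0,0,0,-0.1625],[0,0.98,0,0,0,-0.1625],[0,0.98,0,0,0,-0.1625],[0,0.98,0,0,0,-0.1625],[0,0.98,0,0,0,-0.1625]]

```text
clock: 10.2
tool_pos: [550.0, 71.9, 218.9]
eef_rot: [-2.316, -2.12, 0.003]
force: [0.2, 0.3, -2.9]
finger_gap: 27.3
gripper_force: 59.7
```

Call:
move_arm:
  increments:
    - [[0,0.98,0,0,0,-0.1625],[0,0.98,0,0,0,-0.1625],[0,0.98,0,0,0,-0.1625],[0,0.98,0,0,0,-0.1625],[0,0.98,0,0,0,-0.1625]]

```text
clock: 10.62
tool_pos: [550.0, 169.8, 218.8]
eef_rot: [-2.401, -2.025, 0.003]
force: [0.3, -0.1, -2.8]
finger_gap: 27.4
gripper_force: 59.7
```

Call:
move_arm:
  increments:
    - [[0,0,0,0,0,0],[0,0,0,0,0,0],[0,0,0,0,0,0],[0,0,0,0,0,0]]

```text
clock: 10.95
tool_pos: [550.6, 168.1, 219.7]
eef_rot: [-2.401, -2.026, 0.002]
force: [0.2, -0.5, -2.6]
finger_gap: 27.4
gripper_force: 59.6
```

```bash
python3 - <<'E'
from h import *
for n in('top','side'):
    im,d,p=cam(n);np.savez(f'{n}2.npz',im=im,d=d)
    u,v=map(int,proj([551,173,130],p))
    cv2.imwrite(f'pics/{n}2.png',cv2.resize(im[v-50:v+50,u-65:u+65],(780,600),interpolation=2));print(n,u-65,v-50)
print(ctrl.observe()['tool_pos'],ctrl.observe()['eef_rot'])
E
```

```text
top 132 137
side 179 111
[550.84364014 168.05785018 220.0274895 ] [-2.40138283e+00 -2.02531796e+00  7.32466038e-04]
```

View pics/top2.png

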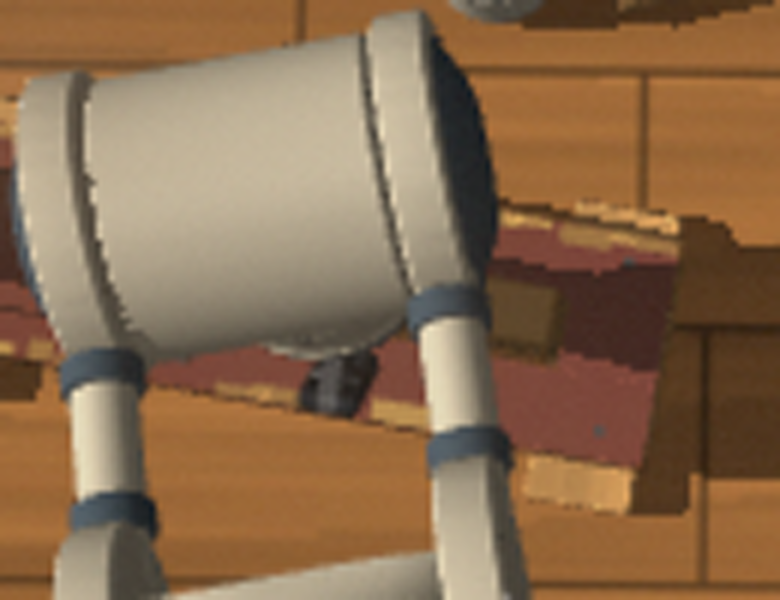

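View pics/side2.png

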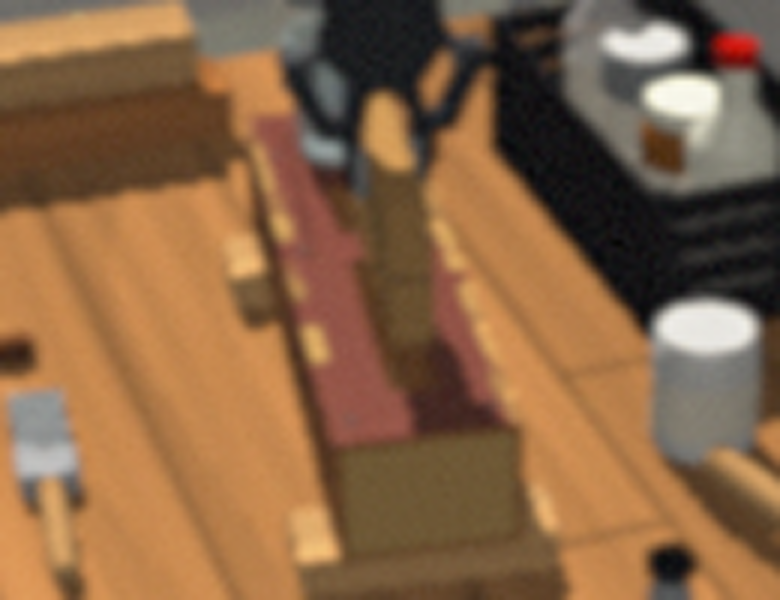

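In the side crop the tenon hangs upright, with its -y end face at about (400, 250) just above the mortise. Next I'll check the tenon and the mortise against each other in the same camera.

```bash
cat > k.py <<'E'
from h import *
import sys
C=np.array([550.8,173.2]);a=np.radians(-9.65);Rl=np.array([[np.cos(a),np.sin(a)],[-np.sin(a),np.cos(a)]])
def local(f,n):
    z=np.load(f);P=pts(z['d'],optics.camera_params(n));L=P.copy();L[...,:2]=(P[...,:2]-C)@Rl.T;return L,z['im'],z['d']
def q(x): return np.percentile(x,[2,50,98]).round(1)
if __name__=='__main__':
    for n in('top','side'):
        L,im,d=local(n+'0.npz',n);ok=(d>0)
        X,Y,Z=L[...,0],L[...,1],L[...,2]
        top=ok&(abs(Z-120)<5)&(abs(X)<100)&(Y>-120)&(Y<100)
        # mortise edges: along X rows, and Y
        m=top&(abs(Y)<70)
        print(n,'Ztop',np.median(Z[top]),'hole x edges',np.percentile(X[m&(X<0)],99),np.percentile(X[m&(X>0)],1),
          'y lo',np.percentile(Y[top&(abs(X)<12)&(Y<0)],98),'y hi',np.percentile(Y[top&(abs(X)<12)&(Y>0)&(Y<110)],2))
        if n=='side':
            e=ok&(Y<-125)&(Y>-150)&(Z<110)&(Z>50)&(abs(X-0)<55);print('beam end face y (expect -140)',q(Y[e]), 'x',q(X[e]))
    L,im,d=local('side2.npz','side');X,Y,Z=L[...,0],L[...,1],L[...,2]
    for z0 in (165,180,195,210,225,240):
        e=(d>0)&(abs(Z-z0)<6)&(abs(X)<40)&(Y<-70)&(Y>-110);print('tenon end z',z0,e.sum(),'x',q(X[e]),'y',q(Y[e]))
    t=(d>0)&(abs(X)<40)&(Y<-50)&(Y>-110)&(Z>130);print('z range',q(Z[t]))
E
python3 k.py
```

```text
top Ztop 120.57375045398821 hole x edges -16.287581409179555 16.105948287601706 y lo -87.83575957216361 y hi 87.27849320393517
side Ztop 118.9237662927039 hole x edges -19.259796664591804 13.107661265378056 y lo -90.54962517421538 y hi 74.22336067739744
beam end face y (expect -140) [-147.7 -141.6 -134.1] x [-52.2  -0.8  52.5]
tenon end z 165 19 x [-16.2  -6.1   9.7] y [-96.  -90.4 -79.8]
tenon end z 180 19 x [-14.7  -2.4  10.1] y [-95.4 -92.4 -82.2]
tenon end z 195 21 x [-16.9  -4.9  10.1] y [-97.4 -90.1 -70.8]
tenon end z 210 23 x [-16.5  -4.3  10.4] y [-99.2 -92.  -71. ]
tenon end z 225 24 x [-16.2  -1.9  11.2] y [-95.4 -90.4 -72.6]
tenon end z 240 26 x [-17.2  -3.9  11. ] y [-98.7 -90.9 -81.6]
z range [166.9 535.5 606.4]
```

Top-view mortise edges are symmetric, so that frame holds. In the side view x lines up, and the tenon sits about 3 mm too far toward −y, which agrees with the TCP reading. Correcting that and lowering to just above the mouth.

Call:
move_arm:
  increments:
    - [[0.02,0.15,0,0,0,0],[0,0,-0.4,0,0,0],[0,0,-0.5,0,0,0],[0,0,-0.2,0,0,0],[0,0,0,0,0,0]]

```text
clock: 11.47
tool_pos: [550.4, 171.5, 196.6]
eef_rot: [-2.4, -2.025, 0.004]
force: [0.2, 0.1, -3.8]
finger_gap: 27.3
gripper_force: 59.5
```

Call:
move_arm:
  increments:
    - [[0,0,0,0,0,0],[0,0,0,0,0,0],[0,0,0,0,0,0]]

```text
clock: 11.72
tool_pos: [551.5, 171.8, 198.5]
eef_rot: [2.401, 2.026, 0.001]
force: [0.7, 0.2, -3.2]
finger_gap: 26.9
gripper_force: 59.5
```

```bash
python3 - <<'E'
from k import *
im,d,p=cam('side');np.savez('side3.npz',im=im,d=d)
L,im,d=local('side3.npz','side');X,Y,Z=L[...,0],L[...,1],L[...,2]
for z0 in (140,150,165,180,195,210,222):
    e=(d>0)&(abs(Z-z0)<6)&(abs(X+3)<24)&(Y<-70)&(Y>-110);print(z0,e.sum(),'x',q(X[e]),'y',q(Y[e]))
print(ctrl.observe())
E
```

```text
140 17 x [-13.9  -5.3   9.6] y [-91.3 -86.8 -81.2]
150 20 x [-16.3  -5.4   9.9] y [-95.2 -86.4 -81.4]
165 24 x [-15.9  -2.8  11. ] y [-94.8 -87.9 -79.8]
180 22 x [-16.2  -3.   10.6] y [-92.  -88.4 -82.8]
195 22 x [-16.3  -2.6  10.8] y [-93.5 -88.7 -82.3]
210 24 x [-16.9  -0.1  11.4] y [-93.6 -88.6 -74.6]
222 25 x [-16.6  -5.9  10. ] y [-94.8 -88.4 -74.6]
{'clock': 11.7667, 'qpos': array([ 1.98596504e-01,  4.60802215e-01,  1.50671316e+00, -1.15364065e-05,
        1.17351712e+00,  3.67372902e-01]), 'qd': array([-5.10890596e-04,  2.48698810e-04,  7.37365118e-05, -1.92620818e-03,
        3.07353980e-04, -8.71498633e-04]), 'tau': array([-1.61236560e-02, -8.30221081e+01, -3.57744992e+01, -5.93853823e-03,
        1.07568925e-03, -6.38690435e-04]), 'tool_pos': array([551.50296982, 171.78089738, 198.57835566]), 'eef_rot': array([2.40055949e+00, 2.02612059e+00, 7.63041693e-04]), 'force': array([ 0.71622496,  0.1485103 , -2.8941386 ]), 'moment': array([ 0.00938454,  0.03793059, -0.0326227 ]), 'gripper_force': 59.49971795082092, 'finger_gap': 27.39460120138252}
```

Call:
move_arm:
  increments:
    - [[0,0,-0.25,0,0,0],[0,0,-0.25,0,0,0],[0,0,-0.15,0,0,0],[0,0,-0.15,0,0,0],[0,0,0,0,0,0]]

```text
clock: 12.18
tool_pos: [550.9, 171.7, 181.5]
eef_rot: [-2.4, -2.026, 0.002]
force: [0.1, -0.2, -4.3]
finger_gap: 27.2
gripper_force: 59.7
```

Call:
move_arm:
  increments:
    - [[0,0,-0.1,0,0,0],[0,0,-0.1,0,0,0],[0,0,0,0,0,0]]

```text
clock: 12.43
tool_pos: [551.2, 171.7, 178.0]
eef_rot: [-2.401, -2.026, 0.0]
force: [0.6, -0.7, -2.6]
finger_gap: 27.1
gripper_force: 59.7
```

The bevel is in with no contact. Continuing gently.

Call:
move_arm:
  increments:
    - [[0,0,-0.1,0,0,0],[0,0,-0.1,0,0,0],[0,0,-0.1,0,0,0],[0,0,-0.1,0,0,0],[0,0,0,0,0,0]]

```text
clock: 12.85
tool_pos: [551.1, 171.7, 169.8]
eef_rot: [-2.401, -2.026, 0.001]
force: [0.6, -0.2, -1.7]
finger_gap: 27.3
gripper_force: 59.7
```

Call:
move_arm:
  increments:
    - [[0,0,-0.15,0,0,0],[0,0,-0.15,0,0,0],[0,0,-0.15,0,0,0],[0,0,0,0,0,0]]

```text
clock: 13.18
tool_pos: [551.0, 171.7, 160.5]
eef_rot: [-2.4, -2.026, 0.001]
force: [-0.4, 0.3, -2.7]
finger_gap: 27.2
gripper_force: 59.7
```

Going to TCP z ≈ 136, another 24.5 mm.

Call:
move_arm:
  increments:
    - [[0,0,-0.15,0,0,0],[0,0,-0.15,0,0,0],[0,0,-0.15,0,0,0],[0,0,-0.15,0,0,0],[0,0,0,0,0,0]]

```text
clock: 13.6
tool_pos: [551.0, 171.7, 148.6]
eef_rot: [-2.4, -2.026, 0.001]
force: [0.1, 0.5, -3.1]
finger_gap: 27.3
gripper_force: 59.7
```

Call:
move_arm:
  increments:
    - [[0,0,-0.15,0,0,0],[0,0,-0.15,0,0,0],[0,0,-0.15,0,0,0],[0,0,-0.15,0,0,0],[0,0,0,0,0,0]]

```text
clock: 14.02
tool_pos: [551.0, 171.7, 136.6]
eef_rot: [-2.4, -2.026, 0.001]
force: [0.1, -1.0, -2.5]
finger_gap: 27.4
gripper_force: 59.6
```

Call:
move_arm:
  increments:
    - [[0,0,0,0,0,0],[0,0,0,0,0,0],[0,0,0,0,0,0],[0,0,0,0,0,0],[0,0,0,0,0,0]]

```text
clock: 14.43
tool_pos: [551.4, 171.7, 137.4]
eef_rot: [2.401, 2.026, 0.0]
force: [-0.2, 0.3, -2.6]
finger_gap: 27.6
gripper_force: 59.7
```

```bash
python3 - <<'E'
from k import *
im,d,p=cam('side');np.savez('side4.npz',im=im,d=d)
u,v=map(int,proj([535,88,140],p));cv2.imwrite('pics/s4.png',cv2.resize(im[v-40:v+40,u-52:u+52],(780,600),interpolation=2))
L,im,d=local('side4.npz','side');X,Y,Z=L[...,0],L[...,1],L[...,2]
for z0 in (130,140,150,160): 
    e=(d>0)&(abs(Z-z0)<6)&(abs(X+3)<24)&(Y<-70)&(Y>-110);print(z0,e.sum(),'x',q(X[e]),'y',q(Y[e]))
e=(abs(X+3)<10)&(Y<-65)&(Y>-85)&(Z>150)&(Z<190);print('tenon top z',q(Z[e]))
s=ctrl.observe();print(s['tool_pos'],s['eef_rot'],s['force'],s['moment'])
E
```

```text
130 22 x [-16.6  -4.8   9.1] y [-95.7 -88.8 -78.4]
140 22 x [-16.7  -4.1   9.5] y [-95.4 -88.4 -79.8]
150 23 x [-16.7  -1.7   9.8] y [-97.4 -87.8 -78.7]
160 24 x [-17.3  -1.9   9.6] y [-97.4 -87.7 -77. ]
tenon top z [155.  169.  173.7]
[551.36444681 171.7612336  137.39380837] [2.40067805e+00 2.02626262e+00 2.96197103e-04] [ 0.02788503 -0.04652166 -2.59933373] [ 0.02466921  0.05625075 -0.00925977]
```

View pics/s4.png

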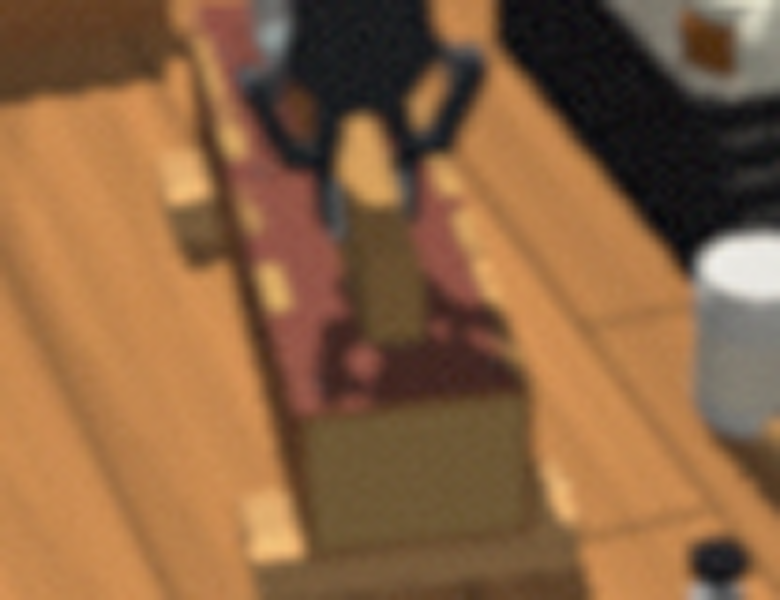

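The tenon stands half in. Its end face spans roughly rows 205–340 of the crop, its top is about 50 mm above the beam, and the wrist carries only its weight. Handing in.

```bash
python3 -c "
from station import ctrl
print(ctrl.job_done())"
```

```text
the job is handed in; nothing more can be done
None
```

I pressed the gauge's foot gently onto the tenon (about 9 N at the button) and let it rise. I then drew the tenon clear and lowered it upright into the long mortise without contact. It is still held there, its pencil line about level with the beam's top, and the job is handed in; no verdict came back.

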